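# Dip the finishing brush and dab the knot

## Robot

A 6-joint arm with a two-finger parallel gripper is mounted at the origin on the work surface. World frame = base frame: x ahead of the robot, y to its left, z up, the work surface at z = 0. Lengths are in mm, angles in rad, forces in N, time in s.
With the tool pointing down it reaches from about 275 to 750 mm from the base axis. Payload 10.2 kg.
Tool frame: the origin (TCP) lies midway between the tips of the shut fingers; the grasp point (between the pads) lies 19 mm behind it; z points along the fingers, y is the line along which they close (so a half turn about z gives the same grasp; the last joint's range is limited). The gripper opens to 85 mm and grips with 20 to 120 N. Pads are 22 mm wide; open, the fingers measure 114 mm over their backs; the gripper's body (76 mm by 85 mm) begins 54 mm behind the grasp point. The pads swing forward as they close: fully open they stand 13 mm farther back than shut.
Start: joints at [-1.494, 0.313, 1.498, -0, 1.331, -0.223], TCP at [155.035, -501.593, 231.294] pointing down, gripper open.
Joint ranges: [-2.94, 2.94], [-0.97, 2.17], [0.19, 2.56], [-1.23, 4.37], [0.02, 3.11], [-2.88, 2.88]. Speed limits (rad/s): [2.39, 2.39, 3.01, 3.14, 3.14, 3.14].

## Interface

Orientations are given as a unit quaternion [w, x, y, z].
In Python, from rig import ctrl, capture, camera_info gives the robot as it stands.
- The arm moves only by the tool apply_moves, never from a script. Its argument "targets" is a list of rows, each a list of 3 entries, a list of its own where there are three numbers: the finger opening in mm, from 0 to 85.4, then the shift along the world's x, y, z in mm, then the turn, a rotation vector about the world's x, y, z in degrees. In form: [[grip, [dx, dy, dz], [rx, ry, rz]], ...]. A call has 1 to 20 rows; each row is the pose to reach, as a shift and turn from the pose commanded when the call began; what a row does not reach only later rows make up. A row lasts 1/10 s, in which the tool goes at most 50 mm and 8.59 degrees, less where a joint would pass 70% of its speed; a pose out of reach is approached as far as the arm can. A call with a gripper value outside its range is refused whole. The fingers move at their own pace and stop on an object; "squeeze" is the grip in N (left out, the last holds). Time passes only in rows, so rows that repeat a pose let the fingers close. It gives the time, the measured TCP pose, the force, the opening and the grip force at its end, in the units of the state.
- ctrl.sense(): the state, without advancing time (a new reading comes with each control period).
- capture(name): name is "scene" or "top" or "wrist"; returns (picture, depth): 384x512x3 uint8, blue, green, red; 384x512 float32, mm along the optical axis (not along the pixel's ray), 0 where there is no reading.
- camera_info(name): a dict with "vfov" (degrees; the focal length in pixels is half the picture's height over the tangent of half this angle, whatever the lens; pixels are square), "cx", "cy" (the principal point, pixels), "extrinsics" (4x4, takes a point from camera to world coordinates). Camera axes: x right, y down, z forward; pixel columns grow to the right and rows downward; lengths in mm; the calibration is good to about 2 mm. The wrist camera is an equidistant fisheye: a pixel r from the principal point sees the ray r / f radians off the axis. A picture is of the moment at which its call begins: read the wrist's pose just before it. camera_info takes no time and is no camera call; for the wrist camera it gives the pose at the moment of the call.
- ctrl.finish_job(): hands the job in; it is judged then, once.
The state is a dict: "time_s": time; "joints": joint angles; "dq": joint speeds; "tau": joint torques, N m; "eef_pos": TCP position; "ee_rot": TCP orientation; "force": force on the tool from outside, world axes, zero at the start; "wrist_torque": the same for the moment, N m; "grip_width": opening from 0.0 (shut) to 1.0 (fully open); "grip_force": force on a finger pad.
Only numpy, scipy, OpenCV 4.12 (cv2) and the standard library are available. Lean on these libraries where they do the work, as an engineer would, in place of code of your own. Each camera call takes 0.05 s, during which the arm holds its last target. There are 200 camera calls.

## Task

Take the brush off its wooden rest, dip its tip into the low, wide tin, and then dab the tip gently on the dark round knot in the disc-shaped board. Finally lay the brush gently back across both posts of its rest, bristles at the same end as before, leaving everything else where it stands.

Things in the scene. Friction and masses are not known exactly. Their poses are not given: they have to be found in the camera images.
- brush: Flat brush: pale wooden handle 16 mm wide, 12 thick, steel ferrule, black bristles; 60 g. Origin on the handle's centre line near the centre of mass, midway between the rest's posts (to 8 mm): grip here, across the width. x points to the bristles, z up out of the flat side. Handle x = -103 to 65 mm, ferrule to 90 (23 wide), bristles to 130 (24 wide, 10 thick), springy up and down (0.2 N m/rad).
- brush_tip (a point): The middle of the bristles' end, 130 mm along the brush's x from its origin.
- rest: Wooden rest fixed to the bench: base 150 x 60 x 12 mm, two posts 12 mm thick, 50 wide, at x = -50 and +50 mm (88 mm clear between). In each post a square notch 26 mm wide, open at the top: floor 54 mm, cheeks' tops 70 mm above the bench. Origin under the base's centre; x runs along the lying brush to the bristles, which overhang the +x end.
- rest_seat (a point): Point 60 mm above the rest's origin: where the brush's origin lies when it is on the rest.
- tin: Low, wide open steel tin, loose: outer diameter 92 mm, inner 84 mm, 50 mm high, floor 4 mm thick, about 0.3 kg. Origin under its centre. As the brush lies level in the hand, it must be tilted about 30 to 45 degrees tip down to reach in over the rim.
- tin_mouth (a point): Centre of the low tin's mouth, at rim height, 50 mm above its foot.
- tall_tin: Tall, narrow open steel tin, not to be used: diameter 64 mm, 85 mm high. Origin under its centre. It and the low tin may have changed places.
- board: Round pale wooden board lying loose on the bench: diameter 190 mm, 25 mm thick, about 0.8 kg. Origin under its centre. The board and the brush rest may have changed sides.
- knot (a point): Centre of the dark, round knot (40 mm across, flush) on the board's upper face, 35 mm from the board's centre along the board's x, 25 mm above the bench.
- glue: Small standing glue bottle, diameter 32 mm, 100 mm high; bystander. Origin under its centre.
- sander: Cork sanding block 100 x 60 x 35 mm; bystander. Origin under its centre.

How it is judged:
By the outcome, as a careful person would: the job done as asked, in the order asked, and still so for the second after the job is handed in, with the robot touching nothing.
It also fails if it takes over 72 s, if anything falls off the work surface, if the arm or the gripper's body presses on something with over 40 N, if the wrist force passes 120 N, or if a joint passes its speed limit or range.

## Working session

There is one attempt and no reset: what is moved stays moved. The work goes in short steps, Python scripts to look and compute and a tool call to move; the robot and the scene stay as the last step left them, time stands still between calls to the robot, and variables do not carry over. Pictures are saved under pics/ and viewed, at most 10 in all, crops included, and the job is handed in when it is done.

Besides the shell and the picture viewer there is one more tool, called after "Emit:" as a command line: name --argument value ..., lists and objects as JSON in quotes. apply_moves: Moves the arm, as the interface text tells. Its arguments: {"type":"object","properties":{"targets":{"type":"array","items":{"type":"array"}},"squeeze":{"type":"number"}},"required":["targets"]}

```bash
mkdir -p pics; ls; python3 - <<'E'
from rig import ctrl, capture, camera_info
import cv2, numpy as np
for n in ("scene","top"):
    p,d=capture(n); cv2.imwrite(f"pics/{n}0.png",p); np.savez(f"{n}0.npz",p=p,d=d,**{k:np.array(v) for k,v in camera_info(n).items() if k in("vfov","cx","cy","extrinsics")})
    print(n,camera_info(n))
s=ctrl.sense(); print(s)
a=cv2.imread("pics/scene0.png");b=cv2.imread("pics/top0.png")
cv2.imwrite("pics/top_big.png",cv2.resize(b,(800,600)))
E
```

```text
pics
scene {'vfov': 46.550443660453816, 'cx': 253.17701236277622, 'cy': 190.3715601915002, 'extrinsics': array([[ 5.37829490e-01,  6.51562741e-01, -5.34981714e-01,
         1.20746818e+03],
       [ 8.43006742e-01, -4.08950619e-01,  3.49426708e-01,
        -4.43362360e+02],
       [ 8.89232086e-03, -6.38925180e-01, -7.69217486e-01,
         1.03303692e+03],
       [ 0.00000000e+00,  0.00000000e+00,  0.00000000e+00,
         1.00000000e+00]])}
top {'vfov': 50.282624386274065, 'cx': 254.4927128398624, 'cy': 186.93040986352142, 'extrinsics': array([[-1.54559806e-02, -9.90630991e-01,  1.35688436e-01,
         4.19872292e+02],
       [-9.99859079e-01,  1.44233745e-02, -8.58997829e-03,
        -2.42016928e+01],
       [ 6.55241358e-03, -1.35802081e-01, -9.90714318e-01,
         1.07971821e+03],
       [ 0.00000000e+00,  0.00000000e+00,  0.00000000e+00,
         1.00000000e+00]])}
{'time_s': 0.1, 'joints': array([-1.49444171e+00,  3.13377664e-01,  1.49833052e+00,  6.56748458e-06,
        1.33097317e+00, -2.23398400e-01]), 'dq': array([-9.50631200e-05, -2.02136046e-03, -2.79330417e-03, -8.96862997e-04,
        9.25013699e-04, -1.30790140e-03]), 'tau': array([ 2.70851619e-03, -4.12897539e+01, -2.60139531e+01, -2.14798861e-04,
        3.04343237e-03, -1.02658841e-06]), 'eef_pos': array([ 154.99844665, -501.3763598 ,  230.81219462]), 'ee_rot': array([-5.42644213e-04,  9.88789495e-01,  1.49315233e-01,  4.31662455e-05]), 'force': array([-0.71461092, -0.31572061,  0.49471892]), 'wrist_torque': array([ 0.00300795,  0.03312903, -0.045755  ]), 'grip_force': 0.0, 'grip_width': 1.0003411467914607}
```

View pics/top_big.png

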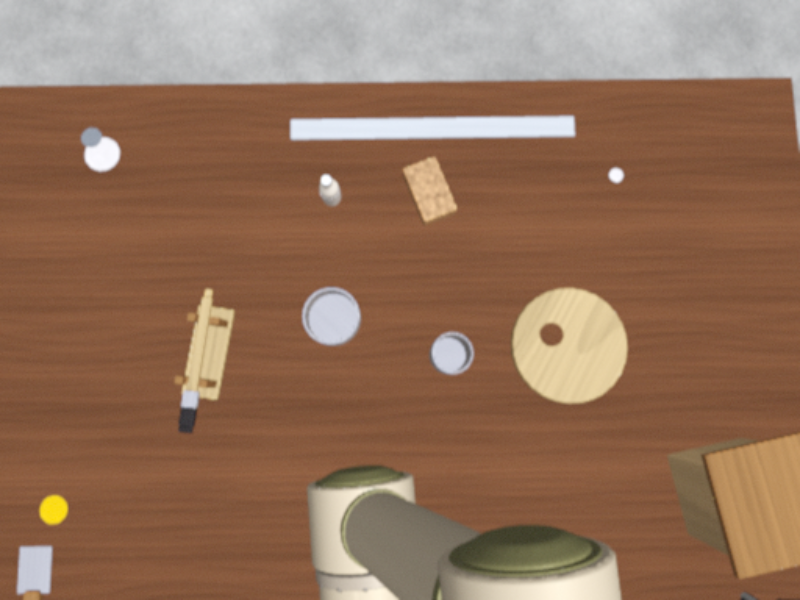

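View pics/scene0.png

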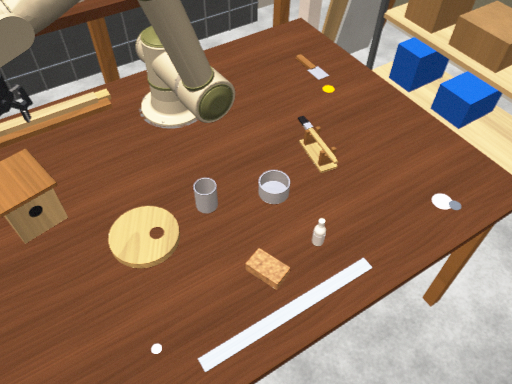

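The top view shows the brush at about (200,350) with the bristles toward the robot at (188,420). The low tin is at (332,316), the tall tin at (452,353), the board at (570,345) and its knot at (552,334), all in the 800 px picture. The scene view agrees.

```bash
cat > h.py <<'E'
import numpy as np, cv2
def load(n):
    z=np.load(n+"0.npz"); return z['p'],z['d'],{k:z[k] for k in("vfov","cx","cy","extrinsics")}
def rays(ci,uv):
    f=192/np.tan(np.radians(float(ci['vfov']))/2); uv=np.asarray(uv,float).reshape(-1,2)
    r=np.c_[(uv[:,0]-ci['cx'])/f,(uv[:,1]-ci['cy'])/f,np.ones(len(uv))]
    E=np.asarray(ci['extrinsics']); return E[:3,3],r@E[:3,:3].T
def onplane(ci,uv,z):
    o,r=rays(ci,uv); return o+r*((z-o[2])/r[:,2])[:,None]
def cloud(d,ci):
    v,u=np.mgrid[:384,:512]; o,r=rays(ci,np.c_[u.ravel(),v.ravel()]); return (o+r*d.reshape(-1,1)).reshape(384,512,3)
def circ(p):
    A=np.c_[2*p[:,:2],np.ones(len(p))]; s=np.linalg.lstsq(A,(p[:,:2]**2).sum(1),rcond=None)[0]; return s[:2],np.sqrt(s[2]+s[0]**2+s[1]**2)
E
python3 - <<'E'
from h import *
for n,boxes in (("top",dict(brush=(105,180,155,280),low=(188,180,236,226),tall=(270,208,308,244),board=(322,178,408,264),glue=(200,106,222,136),sander=(254,96,296,146))),("scene",dict(brush=(292,110,340,172),low=(252,168,296,206),tall=(190,175,220,216),board=(104,202,184,270)))):
    p,d,ci=load(n); C=cloud(d,ci); g=p.max(2); 
    for k,(a,b,c,e) in boxes.items():
        c0=C[b:e,a:c]; z=c0[...,2]; P=p[b:e,a:c].astype(int); 
        print(n,k,"zmax",np.percentile(z,99).round(1),"zmin",np.percentile(z,2).round(1))
        if k in("low","tall"):
            h=50 if k=="low" else 85
            m=abs(z-h)<4; pts=c0[m]; print("  rim",m.sum(),*circ(pts), "bbox centre",(pts.min(0)+pts.max(0))/2,pts.max(0)-pts.min(0))
        if k=="board":
            m=((z>18)&(z<30)).astype(np.uint8); ct=max(cv2.findContours(m,0,1)[0],key=cv2.contourArea)[:,0]+[a,b]
            print("  disc",*circ(onplane(ci,ct,25)))
            kn=((P[...,2]<130)&(m>0)).astype(np.uint8); N,l,s,cc=cv2.connectedComponentsWithStats(kn)
            i=1+s[1:,4].argmax(); print("  knot",s[i],onplane(ci,cc[i]+[a,b],25))
        if k=="brush":
            m=(z>61)&(z<69); pts=c0[m]
            dark=(P.max(2)<45)&(z>45)&(z<72); print("  dark",dark.sum(),c0[dark].mean(0) if dark.any() else 0)
            pale=(P[...,2]>170)&(P[...,2]-P[...,0]>40)&(z>62)&(z<72)
            for q,nm in((dark,"bristle"),(pale,"handle")):
                vv,uu=np.nonzero(q); 
                if len(vv)<5: continue
                w=onplane(ci,np.c_[uu+a,vv+b],65)[:,:2]; (cc,sz,an)=cv2.minAreaRect(w.astype(np.float32)); mu=w.mean(0); ax=np.linalg.svd(w-mu)[2][0]; t=(w-mu)@ax
                print("  ",nm,len(vv),"mean",mu,"rect",cc,sz,"axis",ax,"ends",mu+ax*t.min(),mu+ax*t.max(), "z",np.median(z[q]))
        if k in("glue","sander"):
            m=z>15; print("  ",c0[m].min(0),c0[m].max(0))
E
```

```text
top brush zmax 70.9 zmin -3.8
  dark 0 0
   handle 477 mean [486.05197821 281.79559456] rect (489.3824768066406, 283.0853576660156) (48.93521499633789, 161.0616912841797) axis [-0.98995001  0.14141777] ends [568.68602021 269.99103681] [409.50899075 292.73002418] z 66.14172085292421
top low zmax 53.4 zmin -4.2
  rim 173 [526.03475832  76.32717486] 43.73611739364484 bbox centre [525.7445152   76.0885735   49.93306874] [89.4811682  88.86493896  7.63634934]
top tall zmax 86.4 zmin -4.0
  rim 98 [ 461.5903957 -115.6762098] 30.257806033283522 bbox centre [ 460.75577576 -116.27421313   84.5091452 ] [60.66377292 60.97630633  6.97808411]
top board zmax 29.1 zmin -4.0
  disc [ 474.23759073 -314.57572807] 93.4277595429113
  knot [25 37  8  5 13] [[ 480.65539405 -278.26462677   25.        ]]
top glue zmax 101.2 zmin -4.2
   [419.87229225 -24.20169283  15.45623023] [ 749.33143052   94.54252464 1079.71821316]
top sander zmax 38.6 zmin -4.0
   [ 419.87229225 -131.94063289   15.28902023] [ 796.16864399  -24.20169283 1079.71821316]
scene brush zmax 69.2 zmin -5.8
  dark 18 [363.34777416 293.68233611 
[... 314 characters left out ...]
.5437927246094, 280.962890625) (48.782630920410156, 163.00674438476562) axis [ 0.98826    -0.15278142] ends [409.70510508 291.43051567] [570.68221926 266.54403581] z 65.11649268478902
scene low zmax 51.1 zmin -4.5
  rim 121 [527.47421253  73.94236743] 43.81810278838692 bbox centre [527.82835578  74.13678642  49.82282796] [92.62026629 91.31896527  7.41955951]
scene tall zmax 86.4 zmin -4.5
  rim 81 [ 463.07867015 -117.89999714] 30.367882470104067 bbox centre [ 462.58557688 -118.11458191   84.8096026 ] [64.86028165 63.56810189  7.00278508]
scene board zmax 29.1 zmin -3.8
  disc [ 477.24844174 -318.07778919] 93.93213749218997
  knot [46 25 13 11 96] [[ 489.79105768 -288.1743797    25.        ]]
```

```bash
python3 - <<'E'
from h import *
for n,bb,kb in (("top",(105,180,155,280),(340,200,368,228)),("scene",(292,110,340,172),(146,222,170,244))):
    p,d,ci=load(n); C=cloud(d,ci); a,b,c,e=bb
    c0=C[b:e,a:c]; z=c0[...,2]; m=(z>57)&(z<70); vv,uu=np.nonzero(m)
    w=onplane(ci,np.c_[uu+a,vv+b],65)[:,:2]
    ax=np.array([-.988,.150]);ax/=np.linalg.norm(ax);nx=np.array([-ax[1],ax[0]]);o=np.array([490,280.])
    s=(w-o)@ax;t=(w-o)@nx
    print(n,"s range",s.min(),s.max())
    for q in np.arange(-90,145,10):
        k=abs(s-q)<5
        if k.any(): print(int(q),k.sum(),t[k].min().round(1),t[k].max().round(1),((t[k].min()+t[k].max())/2).round(1),np.median(c0[m][k,2]).round(1))
    a,b,c,e=kb; P=p[b:e,a:c].astype(int); print("R range",P[...,2].min(),P[...,2].max())
    kn=(P[...,2]<(P[...,2].min()+np.median(P[...,2]))/2).astype(np.uint8);N,l,st,cc=cv2.connectedComponentsWithStats(kn);i=1+st[1:,4].argmax()
    ct=max(cv2.findContours((l==i).astype(np.uint8),0,1)[0],key=cv2.contourArea)[:,0]+[a,b]
    print("knot",st[i],onplane(ci,cc[i]+[a,b],25),circ(onplane(ci,ct,25)))
a=cv2.imread("pics/top0.png")[175:285,95:160]; cv2.imwrite("pics/brushcrop.png",cv2.resize(a,None,fx=5,fy=5,interpolation=2))
E
```

```text
top s range -79.33519426827586 146.30115841449333
-80 10 -7.4 2.9 -2.3 64.5
-70 21 -7.7 4.6 -1.5 65.4
-60 28 -10.2 6.4 -1.9 65.9
-50 28 -10.0 7.3 -1.4 65.1
-40 42 -27.9 25.1 -1.4 65.8
-30 58 -26.1 25.5 -0.3 65.9
-20 29 -10.0 7.6 -1.2 65.2
-10 29 -9.9 7.3 -1.3 65.4
0 28 -9.4 7.0 -1.2 65.2
10 27 -9.7 6.3 -1.7 65.8
20 30 -9.5 8.0 -0.7 65.4
30 29 -9.0 7.3 -0.9 65.8
40 28 -9.3 7.7 -0.8 66.0
50 28 -9.1 7.9 -0.6 65.4
60 43 -27.2 22.6 -2.3 66.1
70 60 -29.2 24.3 -2.5 66.8
80 35 -13.1 11.5 -0.8 65.0
90 43 -12.7 12.3 -0.2 65.4
100 44 -13.0 12.0 -0.5 65.2
110 41 -11.7 11.8 0.0 64.5
120 43 -12.3 12.2 -0.1 64.9
130 45 -12.1 12.7 0.3 64.3
140 39 -11.3 11.6 0.2 61.9
R range 124 237
knot [  6   7  14  14 163] [[ 491.11003293 -285.23081959   25.        ]] (array([ 491.17971709, -285.2690389 ]), np.float64(17.45250286227299))
scene s range -86.50313018708972 140.92247414744162
-90 2 -0.2 7.4 3.6 57.3
-80 11 -4.4 8.7 2.1 62.2
-70 15 -6.0 10.0 2.0 63.9
-60 15 -7.5 11.3 1.9 65.1
-50 14 -6.2 12.0 2.9 63.0
-40 34 -25.6 29.3 1.9 62.7
-30 35 -25.0 27.9 1.5 66.3
-20 16 -5.2 23.7 9.3 64.7
-10 15 -6.7 12.4 2.8 64.9
0 14 -5.5 11.6 3.1 62.5
10 14 -6.4 10.1 1.9 65.0
20 13 -5.1 11.5 3.2 65.5
30 15 -6.6 12.8 3.1 62.5
40 14 -5.3 11.3 3.0 63.7
50 11 -6.3 9.8 1.8 64.1
60 35 -24.8 28.0 1.6 62.9
70 28 -27.1 25.8 -0.7 65.9
80 21 -28.8 21.4 -3.7 63.9
90 19 -10.5 15.4 2.5 63.0
100 17 -9.1 16.2 3.5 63.6
110 17 -7.8 16.9 4.5 62.2
120 16 -9.4 16.1 3.3 62.9
130 17 -8.8 16.8 4.0 62.3
140 9 -4.4 15.2 5.4 60.0
R range 115 250
knot [  4   5  14  12 135] [[ 491.76726903 -287.9904934    25.        ]] (array([ 491.66556236, -287.92195023]), np.float64(18.24352370829165))
```

View pics/brushcrop.png

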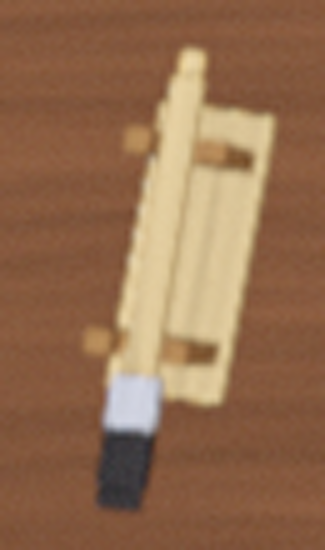

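The crop confirms the brush sits in both notches: ferrule at about (133,403), bristles down at (122,490), cheeks about (97..215,345) and (137..250,145) in the crop. The measured sizes and heights match the description. I'll move to hover above the brush.

Emit:
apply_moves --targets '[[85,[300,450,50],[0,0,75]],[85,[300,450,50],[0,0,75]],[85,[300,450,50],[0,0,75]],[85,[300,450,50],[0,0,75]],[85,[300,450,50],[0,0,75]],[85,[300,450,50],[0,0,75]],[85,[300,450,50],[0,0,75]],[85,[300,450,50],[0,0,75]],[85,[300,450,50],[0,0,75]],[85,[320,783,-41],[0,0,155]],[85,[320,783,-41],[0,0,155]],[85,[320,783,-41],[0,0,155]],[85,[320,783,-41],[0,0,155]],[85,[320,783,-41],[0,0,155]],[85,[320,783,-41],[0,0,155]],[85,[320,783,-41],[0,0,155]],[85,[320,783,-41],[0,0,155]],[85,[320,783,-41],[0,0,155]],[85,[320,783,-41],[0,0,155]],[85,[320,783,-41],[0,0,155]]]'

```text
time_s: 2.1
eef_pos: [474.6, 282.0, 189.6]
ee_rot: [-0.001, 0.067, 0.998, -0.0]
force: [0.5, 0.1, -0.1]
grip_width: 0.996
grip_force: 0.0
```

```bash
python3 - <<'E'
from rig import ctrl, capture, camera_info
import cv2, numpy as np
ci=camera_info("wrist"); p,d=capture("wrist"); cv2.imwrite("pics/w1.png",p); np.savez("w1.npz",p=p,d=d,**ci)
f=192/np.tan(np.radians(ci['vfov'])/2)
v,u=np.mgrid[:384,:512]; x=(u-ci['cx'])/f;y=(v-ci['cy'])/f;r=np.hypot(x,y);th=r
k=np.where(r>1e-9,np.tan(th)/np.maximum(r,1e-9),1); R=np.dstack([x*k,y*k,np.ones_like(x)])
E=np.array(ci['extrinsics']); C=(R*d[...,None])@E[:3,:3].T+E[:3,3]
ok=(r<1.3)&(d>0)
m=ok&(C[...,2]>56)&(C[...,2]<69)&(abs(C[...,0]-475)<160)&(abs(C[...,1]-282)<45)
w=C[m]; ax=np.array([-.9903,.1391]);nx=np.array([-ax[1],ax[0]]);o=np.array([475.1,281.5])
s=(w[:,:2]-o)@ax;t=(w[:,:2]-o)@nx
print(len(w),s.min(),s.max(),E[:3,3])
for q in range(-110,140,10):
    j=abs(s-q)<5
    if j.any(): print(q,j.sum(),np.percentile(t[j],[1,99]).round(1),np.percentile(t[j],[1,99]).mean().round(1),np.median(w[j,2]).round(1))
E
```

```text
4710 -94.51977883288413 133.1121801838451 [405.92896943 290.48605577 332.02192976]
-90 85 [-5.9  4.6] -0.7 64.5
-80 103 [-7.7  6.6] -0.6 65.3
-70 131 [-7.6  6.6] -0.5 65.5
-60 138 [-8.1  6.5] -0.8 65.6
-50 170 [-20.7  22.2] 0.8 65.8
-40 287 [-23.5  24.5] 0.5 65.5
-30 169 [-9.   6.5] -1.3 65.5
-20 170 [-8.8  6.4] -1.2 65.7
-10 171 [-8.7  6.4] -1.1 65.5
0 183 [-8.5  6.4] -1.1 65.6
10 173 [-8.4  6.4] -1.0 65.6
20 188 [-9.2  6.4] -1.4 65.7
30 194 [-9.1  6.4] -1.3 65.6
40 188 [-8.1  6.4] -0.8 65.5
50 227 [-26.1  21.3] -2.4 65.7
60 239 [-22.4  20.1] -1.1 65.5
70 242 [-11.8  10. ] -0.9 65.5
80 308 [-12.1  10. ] -1.1 65.7
90 280 [-12.   10.1] -1.0 65.5
100 300 [-13.   11.1] -1.0 64.7
110 295 [-12.9  11.1] -0.9 64.5
120 273 [-12.   11.1] -0.4 64.1
130 196 [-11.2  10.4] -0.4 62.2
```

View pics/w1.png

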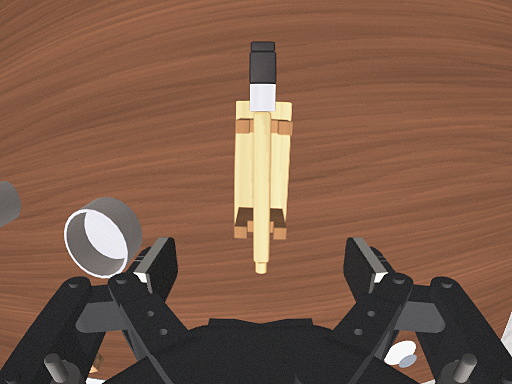

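The wrist view shows the brush centred between the fingers: handle (262,200), tip (262,42). Depth puts the brush origin near (472, 283). Now I'll descend and grasp.

Emit:
apply_moves --targets '[[85,[-2,1,-30],[0,0,0]],[85,[-2,1,-60],[0,0,0]],[85,[-2,1,-90],[0,0,0]],[85,[-2,1,-115],[0,0,0]],[85,[-2,1,-135],[0,0,0]],[85,[-2,1,-149],[0,0,0]],[85,[-2,1,-149],[0,0,0]],[85,[-2,1,-149],[0,0,0]],[50,[-2,1,-149],[0,0,0]],[35,[-2,1,-149],[0,0,0]],[25,[-2,1,-149],[0,0,0]],[20,[-2,1,-149],[0,0,0]],[14,[-2,1,-149],[0,0,0]],[10,[-2,1,-149],[0,0,0]],[5,[-2,1,-149],[0,0,0]],[5,[-2,1,-149],[0,0,0]],[5,[-2,1,-149],[0,0,0]],[5,[-2,1,-149],[0,0,0]]]' --squeeze 50

```text
time_s: 3.95
eef_pos: [473.2, 282.5, 41.6]
ee_rot: [0.0, 0.068, 0.998, 0.0]
force: [-1.7, -0.1, 5.4]
grip_width: 0.179
grip_force: 49.4
```

Emit:
apply_moves --targets '[[5,[0,0,5],[0,0,0]],[5,[0,0,15],[0,0,0]],[5,[0,0,35],[0,0,0]],[5,[0,0,65],[0,0,0]],[5,[0,0,100],[0,0,0]],[5,[0,0,140],[0,0,0]],[5,[0,0,160],[0,0,0]],[5,[0,0,160],[0,0,0]],[5,[0,0,160],[0,0,0]]]'

```text
time_s: 4.85
eef_pos: [472.7, 282.3, 200.9]
ee_rot: [-0.0, 0.068, 0.998, -0.0]
force: [0.7, 0.1, -1.3]
grip_width: 0.177
grip_force: 48.7
```

```bash
cat >> h.py <<'E'
def wcloud():
    from rig import capture,camera_info
    ci=camera_info("wrist"); p,d=capture("wrist")
    f=192/np.tan(np.radians(ci['vfov'])/2)
    v,u=np.mgrid[:384,:512]; x=(u-ci['cx'])/f;y=(v-ci['cy'])/f;r=np.hypot(x,y)
    k=np.where(r>1e-9,np.tan(np.minimum(r,1.5))/np.maximum(r,1e-9),1); E=np.array(ci['extrinsics'])
    C=(np.dstack([x*k,y*k,np.ones_like(x)])*d[...,None])@E[:3,:3].T+E[:3,3]
    C[(r>1.3)|(d<=0)]=np.nan; return p,C
def tool(s):
    from scipy.spatial.transform import Rotation as R
    return R.from_quat(np.roll(s['ee_rot'],-1)).as_matrix(), np.array(s['eef_pos'])
def brush_in_tool():
    from rig import ctrl
    s=ctrl.sense(); Rm,t=tool(s); p,C=wcloud(); L=(C-t)@Rm
    m=(abs(L[...,1])<30)&(L[...,2]>-45)&(L[...,2]<15)&(L[...,0]>25)&(L[...,0]<180)
    w=L[m]
    for q in range(40,160,10):
        j=abs(w[:,0]-q)<5
        if j.sum()>3: print(q,j.sum(),np.percentile(w[j,1],[2,98]).round(1),"z",np.median(w[j,2]).round(1))
    print("tip x",np.percentile(w[:,0],99.5),w[:,0].max()); print(s['eef_pos'],s['force'],s['grip_width']); return p,C
E
python3 - <<'E'
from h import *
p,C=brush_in_tool(); cv2.imwrite("pics/w2.png",p)
m=(C[...,2]>40)&(C[...,2]<56)&(np.hypot(C[...,0]-527,C[...,1]-75)<60)&(np.hypot(C[...,0]-527,C[...,1]-75)>36)
if m.sum()>20: print("tin",m.sum(),circ(C[m]))
E
```

```text
40 905 [-8.4  6.9] z -24.0
50 930 [-8.3  6.8] z -23.9
60 954 [-8.2  6.7] z -23.8
70 1400 [-11.6  10.1] z -24.0
80 1446 [-11.6  10.2] z -24.1
90 1382 [-11.7  10.4] z -23.6
100 1373 [-12.1  10.7] z -22.9
110 1302 [-12.   10.7] z -22.8
120 56 [-12.3  11.1] z -22.3
tip x 115.02005038799821 115.90094892590115
[472.72310882 282.29071994 200.9306407 ] [ 0.7161543   0.1360175  -1.34527191] 0.17711166735499614
tin 1119 (array([524.15160237,  75.89580244]), np.float64(43.65889417027547))
```

View pics/w2.png

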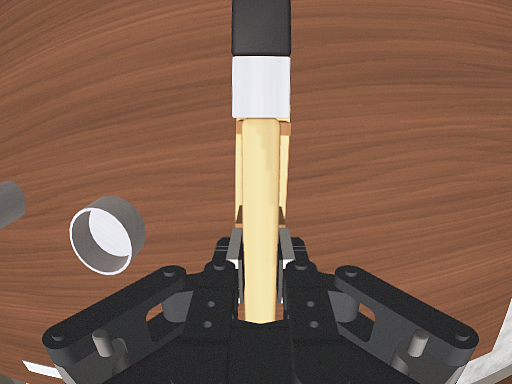

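The brush is held level. The handle runs along (262,110–320), the ferrule spans rows 55–118, and there is no visible yaw in the grip. The tip is about 131 mm ahead of the TCP. Next I'll tilt and hover over the low tin at about (526, 75.5).

Emit:
apply_moves --targets '[[5,[15,-22,5],[0,0,0]],[5,[35,-50,8],[-0.5,-4,0]],[5,[55,-80,8],[-1.2,-9,0]],[5,[75,-110,5],[-2,-15,0]],[5,[95,-140,0],[-2.9,-21,0]],[5,[115,-170,-3],[-3.8,-27,0]],[5,[130,-195,-7],[-4.6,-33,0]],[5,[142,-211,-10],[-5.2,-37,0]],[5,[149,-220,-11],[-5.6,-39.6,0]],[5,[149,-220,-11],[-5.6,-39.6,0]],[5,[149,-220,-11],[-5.6,-39.6,0]],[5,[149,-220,-11],[-5.6,-39.6,0]]]'

```text
time_s: 6.1
eef_pos: [621.9, 63.0, 190.2]
ee_rot: [0.341, 0.064, 0.938, -0.025]
force: [-0.4, 0.0, -1.3]
grip_width: 0.178
grip_force: 48.8
```

```bash
python3 - <<'E'
from h import *
from rig import ctrl,capture
p,C=brush_in_tool(); cv2.imwrite("pics/w3.png",p)
m=(C[...,2]>42)&(C[...,2]<55)&(np.hypot(C[...,0]-526,C[...,1]-75)<55)
if m.sum()>20: print("tin",m.sum(),circ(C[m]))
R,t=tool(ctrl.sense()); print("tip est",t+R@[131,-.7,-18])
p,d=capture("scene"); np.save("s3d.npy",d); cv2.imwrite("pics/s3.png",cv2.resize(p[60:260,120:400],None,fx=2.8,fy=2.8))
E
```

```text
40 900 [-8.4  7. ] z -23.8
50 923 [-8.3  6.8] z -23.8
60 951 [-8.2  6.7] z -23.7
70 1373 [-11.6  10.1] z -23.9
80 1455 [-11.6  10.1] z -24.0
90 1390 [-11.7  10.4] z -23.5
100 1390 [-12.1  10.6] z -22.8
110 1302 [-12.1  10.8] z -22.8
120 83 [-12.3  11. ] z -22.3
tip x 115.24478680942333 116.13009646297807
[621.91326639  62.96829695 190.20400194] [-0.42364046  0.00760996 -1.30206059] 0.17770533486316747
tin 484 (array([525.78355259,  74.37722398]), np.float64(42.33303863958356))
tip est [510.95377815  77.41034363 120.03412231]
```

View pics/s3.png

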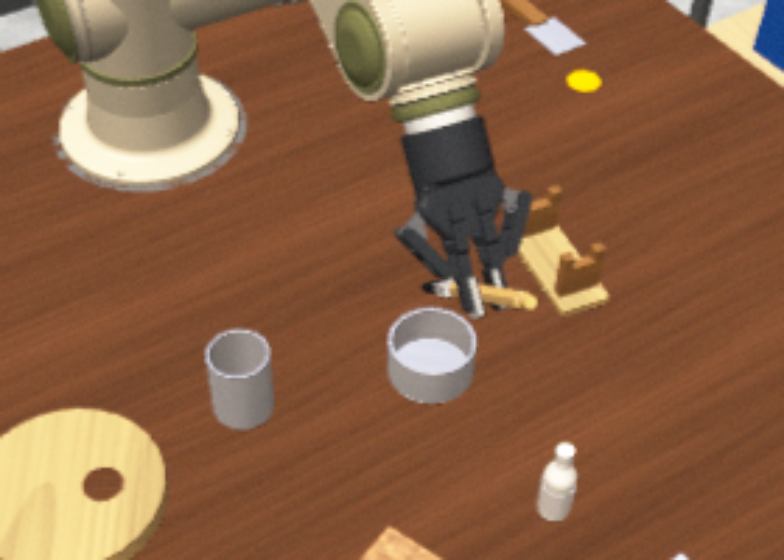

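The scene shows the brush tilted tip-down behind and above the low tin: tip at about (430,288), mouth at (432,345) in the crop. The estimated tip is (511, 77, 120), as planned. Dip now.

Emit:
apply_moves --targets '[[5,[0,0,-20],[0,0,0]],[5,[0,0,-40],[0,0,0]],[5,[0,0,-60],[0,0,0]],[5,[0,0,-75],[0,0,0]],[5,[0,0,-88],[0,0,0]],[5,[0,0,-97],[0,0,0]],[5,[0,0,-99],[0,0,0]],[5,[0,0,-99],[0,0,0]],[5,[0,0,-99],[0,0,0]],[5,[0,0,-99],[0,0,0]],[5,[0,0,-99],[0,0,0]],[5,[0,0,-99],[0,0,0]],[5,[0,0,-99],[0,0,0]]]'

```text
time_s: 7.5
eef_pos: [622.1, 62.4, 91.4]
ee_rot: [0.341, 0.064, 0.937, -0.025]
force: [0.2, -0.1, -0.9]
grip_width: 0.18
grip_force: 48.8
```

```bash
python3 - <<'E'
from h import *
from rig import ctrl,capture
s=ctrl.sense();R,t=tool(s); print("tip est",t+R@[131,-.7,-18],s['force'])
p,d=capture("top"); a=p[150:260,150:300]; b=capture("scene")[0][140:250,200:350]
cv2.imwrite("pics/dip.png",np.vstack([cv2.resize(a,None,fx=2.7,fy=2.7),cv2.resize(b,None,fx=2.7,fy=2.7)]))
E
```

```text
tip est [511.10312737  76.87262766  21.01142214] [ 0.15764812 -0.10010862 -0.90438231]
```

View pics/dip.png

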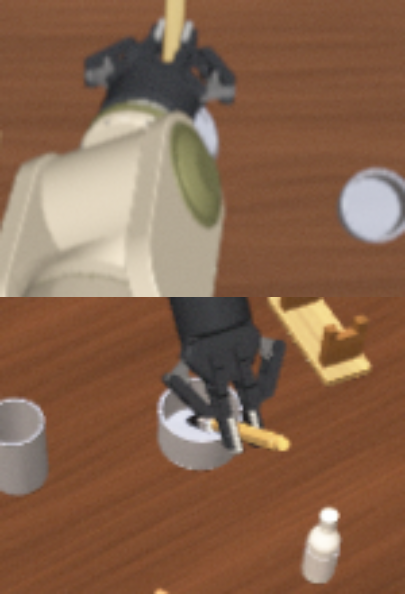

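The dip picture shows the bristles inside the low tin, at about (195,420) in the lower half, with no contact force. Next I'll lift and travel to above the knot.

Emit:
apply_moves --targets '[[5,[0,0,20],[0,0,0]],[5,[0,0,50],[0,0,0]],[5,[0,0,90],[0,0,0]],[5,[0,0,120],[0,0,0]],[5,[-1,-20,128],[0,0,0]],[5,[-3,-60,128],[0,0,0]],[5,[-5,-105,128],[0,0,0]],[5,[-7,-150,128],[0,0,0]],[5,[-9,-195,128],[0,0,0]],[5,[-12,-240,125],[0,0,0]],[5,[-15,-285,115],[0,0,0]],[5,[-18,-325,95],[0,0,0]],[5,[-20,-350,75],[0,0,0]],[5,[-20,-364,60],[0,0,0]],[5,[-20,-364,60],[0,0,0]],[5,[-20,-364,60],[0,0,0]],[5,[-20,-364,60],[0,0,0]]]'

```text
time_s: 9.3
eef_pos: [602.5, -300.7, 152.5]
ee_rot: [0.342, 0.063, 0.937, -0.025]
force: [-1.1, -0.1, -0.5]
grip_width: 0.175
grip_force: 48.9
```

```bash
python3 - <<'E'
from h import *
from rig import ctrl,capture,camera_info
p,C=brush_in_tool()
s=ctrl.sense();R,t=tool(s); print("tip est",t+R@[131,-.7,-18],s['joints'])
ci={k:np.array(v) for k,v in camera_info("scene").items() if k!='name'}
b=capture("scene")[0]; cv2.imwrite("pics/k1.png",np.vstack([cv2.resize(p[:300],(480,281)),cv2.resize(b[190:290,90:260],(480,282))]))
# wrist: dark knot on the board
z=C[...,2]; P=p.astype(int); m=(abs(z-25)<5)&(np.hypot(C[...,0]-475.7,C[...,1]+316.3)<85)
print(m.sum(), np.median(P[m],0))
dk=m&(P[...,2]<150); 
if dk.sum()>10: print("knot wrist",dk.sum(),C[dk].mean(0),circ(C[dk]),C[dk].min(0),C[dk].max(0))
E
```

```text
40 893 [-8.4  7. ] z -23.8
50 926 [-8.3  6.9] z -23.7
60 945 [-8.2  6.7] z -23.7
70 1373 [-11.6  10.2] z -23.9
80 1452 [-11.6  10.1] z -24.0
90 1389 [-11.7  10.4] z -23.5
100 1385 [-12.1  10.7] z -22.9
110 1308 [-12.1  10.7] z -22.7
120 84 [-12.1  10.9] z -22.4
tip x 115.22157231133113 116.15910246779487
[ 602.50192939 -300.74023045  152.4931953 ] [-1.06062482 -0.13231366 -0.49064788] 0.17540983204593769
tip est [ 491.60114561 -286.47000838   82.00373462] [-0.78873854  0.45633015  1.6845527   0.81369732  0.5643386  -2.83126558]
5874 [170. 224. 242.]
```

View pics/k1.png

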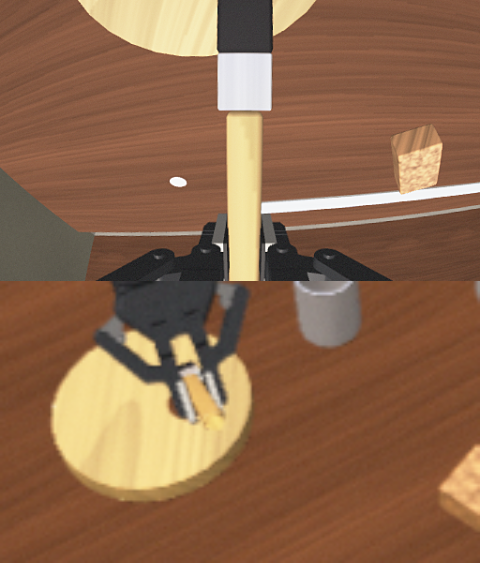

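The wrist view shows the ferrule and bristles over the board, with the tip outside the frame at the top; the lower scene crop puts the tip near the knot at about (185,400). Joint 6 is at -2.83, close to its limit, so I'll yaw by -25° about the tip first.

Emit:
apply_moves --targets '[[5,[-3,-9,0],[0,0,-5]],[5,[-6,-19,0],[0,0,-10]],[5,[-10,-29,0],[0,0,-15]],[5,[-13,-38,0],[0,0,-20]],[5,[-17,-47,0],[0,0,-25]],[5,[-17,-47,0],[0,0,-25]],[5,[-17,-47,0],[0,0,-25]]]'

```text
time_s: 10.1
eef_pos: [585.4, -347.9, 151.7]
ee_rot: [0.328, 0.264, 0.902, -0.098]
force: [-0.2, 0.7, -0.8]
grip_width: 0.172
grip_force: 48.9
```

```bash
python3 - <<'E'
from h import *
from rig import ctrl,capture,camera_info
s=ctrl.sense();R,t=tool(s); print("tip est",t+R@[131,-.7,-18],s['joints'],s['force'])
z=capture("top"); n="top"; p=z[0]; ci=camera_info("top")
# knot still visible from top?
a,b,c,e=340,200,368,228; P=p[b:e,a:c,2].astype(int); print(P.min(),np.median(P))
E
```

```text
tip est [ 490.66797292 -288.28362524   81.29235506] [-0.75114408  0.45128269  1.69481495  0.36314244  0.32473598 -2.05789362] [-0.17001993  0.72594424 -0.80119892]
58 122.0
```

Emit:
apply_moves --targets '[[5,[1,1.5,-15],[0,0,0]],[5,[1,1.5,-30],[0,0,0]],[5,[1,1.5,-42],[0,0,0]],[5,[1,1.5,-49],[0,0,0]],[5,[1,1.5,-51],[0,0,0]],[5,[1,1.5,-53],[0,0,0]],[5,[1,1.5,-54.5],[0,0,0]],[5,[1,1.5,-56],[0,0,0]],[5,[1,1.5,-56],[0,0,0]],[5,[1,1.5,-56],[0,0,0]],[5,[1,1.5,-56],[0,0,0]],[5,[1,1.5,-56],[0,0,0]],[5,[1,1.5,-56],[0,0,0]]]'

```text
time_s: 11.45
eef_pos: [586.1, -347.2, 95.4]
ee_rot: [0.328, 0.265, 0.901, -0.098]
force: [0.4, -0.0, 0.4]
grip_width: 0.177
grip_force: 48.9
```

```bash
python3 - <<'E'
from h import *
from rig import ctrl,capture,camera_info
F=[];T=[]
for i in range(4): 
    p,C=wcloud(); s=ctrl.sense(); F.append(s['force']); T.append(s['wrist_torque'])
R,t=tool(s); print("tip est",t+R@[131,-.7,-18],np.mean(F,0),np.mean(T,0))
L=(C-t)@R; m=(abs(L[...,1])<25)&(L[...,2]>-45)&(L[...,2]<10)&(L[...,0]>60)
w=L[m]
for q in range(70,125,5):
    j=abs(w[:,0]-q)<2.5
    if j.sum()>3: print(q,np.median(w[j,2]).round(1))
b=capture("scene")[0]; cv2.imwrite("pics/dab.png",cv2.resize(b[190:270,100:220],(720,480),interpolation=2))
E
```

```text
tip est [ 491.60164343 -287.10867176   24.94577907] [ 0.88804523 -0.70213795  0.92389461] [0.08036496 0.15840107 0.01746723]
70 -23.9
75 -23.9
80 -23.9
85 -23.9
90 -23.5
95 -23.1
100 -23.0
105 -23.0
110 -23.2
115 -5.4
120 -7.9
```

View pics/dab.png

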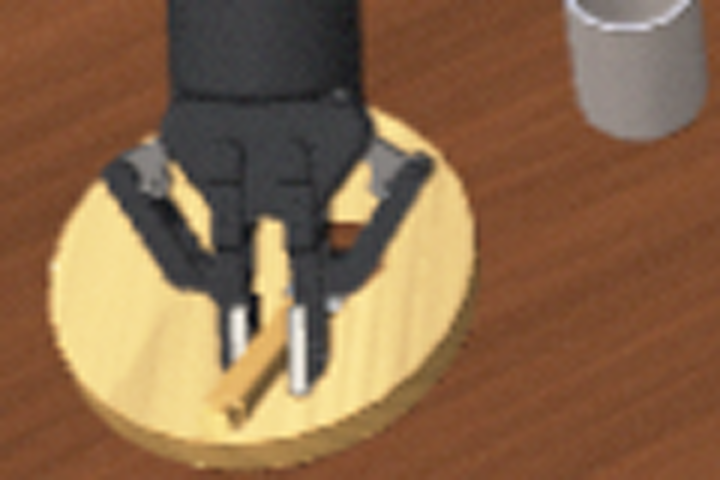

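The scene shows the bristles reaching into the knot, at about (345,235). The force has shifted from about -0.8 N to +0.9 N, which suggests contact. I'll press 2 mm more to be sure, then retract.

Emit:
apply_moves --targets '[[5,[0,0,-1],[0,0,0]],[5,[0,0,-2],[0,0,0]],[5,[0,0,-2],[0,0,0]],[5,[0,0,-2],[0,0,0]],[5,[0,0,-2],[0,0,0]]]'

```text
time_s: 12.2
eef_pos: [586.0, -347.1, 93.2]
ee_rot: [0.328, 0.266, 0.901, -0.098]
force: [0.4, -0.2, 0.7]
grip_width: 0.175
grip_force: 48.9
```

```bash
cat > f.py <<'E'
from h import *
from rig import ctrl
F=[];T=[]
for i in range(6):
    p,C=wcloud(); s=ctrl.sense(); F.append(s['force']); T.append(s['wrist_torque'])
R,t=tool(s); print("tip est",t+R@[131,-.7,-18],np.mean(F,0),np.std(F,0),np.mean(T,0))
L=(C-t)@R; m=(abs(L[...,1])<25)&(L[...,2]>-45)&(L[...,2]<-12)&(L[...,0]>60); w=L[m]
for q in range(85,117,3):
    j=abs(w[:,0]-q)<1.5
    if j.sum()>3: print(q,np.mean(w[j,2]).round(2),end='; ')
E
python3 f.py
```

```text
tip est [ 491.52245763 -287.06501342   22.87303222] [ 0.5670312  -0.38139896  0.47449833] [0.46273511 0.47150266 0.41790443] [ 0.1220431   0.20722758 -0.00920351]
85 -24.06; 88 -24.01; 91 -23.4; 94 -23.5; 97 -23.91; 100 -24.25; 103 -24.59; 106 -25.0; 109 -25.36; 112 -25.71; 115 -25.59;
```

Emit:
apply_moves --targets '[[5,[0,0,5],[0,0,0]],[5,[0,0,20],[0,0,0]],[5,[0,0,50],[0,0,0]],[5,[0,0,90],[0,0,0]],[5,[0,0,110],[0,0,0]],[5,[0,0,110],[0,0,0]],[5,[0,0,110],[0,0,0]]]'

```text
time_s: 13.2
eef_pos: [585.7, -346.8, 202.6]
ee_rot: [0.327, 0.266, 0.902, -0.098]
force: [-0.1, 0.8, -1.4]
grip_width: 0.178
grip_force: 48.9
```

```bash
python3 f.py
```

```text
tip est [ 491.28981898 -286.84468544  132.00953318] [-0.37960267  0.03457506 -0.78839201] [0.37423377 0.4572446  0.57514516] [ 0.20015164  0.2988891  -0.00517181]
85 -23.56; 88 -23.61; 91 -22.78; 94 -22.53; 97 -22.5; 100 -22.45; 103 -22.49; 106 -22.39; 109 -22.34; 112 -22.33; 115 -22.24;
```

Bent bristles on contact (about 8°) and straight again after lifting confirm a gentle dab. Next I'll compute the turn back to level.

```bash
python3 - <<'E'
from h import *
from rig import ctrl
from scipy.spatial.transform import Rotation as Ro
s=ctrl.sense(); R,t=tool(s); g=np.array([0,.068,.998,0]); g/=np.linalg.norm(g)
R0=Ro.from_quat(np.roll(g,-1)); rv=(R0*Ro.from_matrix(R).inv()).as_rotvec(degrees=True)
print(rv,np.array([473.2,282.5,201.6])-t)
E
```

```text
[14.09279025 37.66056151 24.00665971] [-112.65460103  629.44160648   -0.6331195 ]
```

Emit:
apply_moves --targets '[[5,[-3,20,3],[0,0,0]],[5,[-10,55,5],[1.4,3.8,2.4]],[5,[-17,95,5],[2.8,7.5,4.8]],[5,[-25,135,5],[4.2,11.3,7.2]],[5,[-32,180,5],[5.6,15.1,9.6]],[5,[-40,225,5],[7,18.8,12]],[5,[-48,270,5],[8.4,22.6,14.4]],[5,[-56,315,5],[9.8,26.4,16.8]],[5,[-65,360,5],[11.2,30.1,19.2]],[5,[-73,405,5],[12.6,33.9,21.6]],[5,[-81,450,3],[14.1,37.7,24]],[5,[-89,495,0],[14.1,37.7,24]],[5,[-97,540,-1],[14.1,37.7,24]],[5,[-104,580,-1],[14.1,37.7,24]],[5,[-110,612,-1],[14.1,37.7,24]],[5,[-112.5,629.5,-1],[14.1,37.7,24]],[5,[-112.5,629.5,-1],[14.1,37.7,24]],[5,[-112.5,629.5,-1],[14.1,37.7,24]],[5,[-112.5,629.5,-1],[14.1,37.7,24]]]'

```text
time_s: 15.4
eef_pos: [473.8, 281.5, 202.1]
ee_rot: [0.0, 0.068, 0.998, -0.0]
force: [0.6, -0.2, -0.6]
grip_width: 0.176
grip_force: 48.9
```

```bash
python3 - <<'E'
from h import *
p,C=brush_in_tool()
z=C[...,2]; ax=np.array([-.9903,.1391]);nx=np.array([-ax[1],ax[0]]);w=C[...,:2]-[473.2,282.5]
s=w@ax;t=w@nx
m=(abs(z-70)<4)&(abs(s)<75)&(abs(t)<32)
for lo,hi in((-75,-30),(30,75)):
    j=m&(s>lo)&(s<hi); 
    for sg in(-1,1):
        k=j&(t*sg>9); print(lo,sg,k.sum(),np.percentile(t[k],[3,97]).round(1),np.percentile(s[k],[3,97]).round(1)) if k.sum()>5 else print(lo,sg,k.sum())
E
```

```text
40 895 [-8.5  6.9] z -23.9
50 936 [-8.3  6.8] z -23.9
60 951 [-8.2  6.7] z -23.9
70 1400 [-11.6  10.1] z -24.0
80 1437 [-11.6  10.1] z -24.1
90 1385 [-11.7  10.4] z -23.6
100 1375 [-12.   10.7] z -22.9
110 1313 [-12.2  10.7] z -22.8
120 49 [-11.9  10.8] z -22.4
tip x 114.9737580260262 115.8892367724144
[473.80774301 281.49416409 202.12195539] [ 0.57068031 -0.16003421 -0.56074406] 0.1759331398718092
-75 -1 47 [-23.1 -16. ] [-47.2 -42.7]
-75 1 46 [19.9 26. ] [-47.3 -41.6]
30 -1 162 [-26.3 -16.1] [45.2 57.3]
30 1 63 [19.5 23.5] [46.9 58.9]
```

Emit:
apply_moves --targets '[[5,[-0.6,1,-30],[0,0,0]],[5,[-0.6,1,-65],[0,0,0]],[5,[-0.6,1,-95],[0,0,0]],[5,[-0.6,1,-120],[0,0,0]],[5,[-0.6,1,-135],[0,0,0]],[5,[-0.6,1,-145],[0,0,0]],[5,[-0.6,1,-152],[0,0,0]],[5,[-0.6,1,-156],[0,0,0]],[5,[-0.6,1,-158.5],[0,0,0]],[5,[-0.6,1,-159.5],[0,0,0]],[5,[-0.6,1,-159.5],[0,0,0]],[5,[-0.6,1,-159.5],[0,0,0]]]'

```text
time_s: 16.65
eef_pos: [473.1, 283.5, 43.1]
ee_rot: [0.001, 0.068, 0.998, -0.0]
force: [0.1, 0.3, -0.5]
grip_width: 0.177
grip_force: 48.9
```

Emit:
apply_moves --targets '[[5,[0,-0.5,-0.5],[0,0,0]],[5,[0,-0.5,-1],[0,0,0]],[5,[0,-0.5,-1],[0,0,0]],[5,[0,-0.5,-1],[0,0,0]]]'

```text
time_s: 17.05
eef_pos: [472.9, 282.9, 41.8]
ee_rot: [0.0, 0.068, 0.998, -0.0]
force: [0.1, 0.5, -0.8]
grip_width: 0.174
grip_force: 48.9
```

Emit:
apply_moves --targets '[[5,[0,0,-0.5],[0,0,0]],[5,[0,0,-0.5],[0,0,0]],[5,[0,0,-0.5],[0,0,0]]]'

```text
time_s: 17.35
eef_pos: [473.0, 282.9, 41.6]
ee_rot: [0.001, 0.068, 0.998, -0.0]
force: [-1.7, -1.0, 5.7]
grip_width: 0.174
grip_force: 49.6
```

Contact with the notches (5.7 N). Release slowly in small opening steps.

Emit:
apply_moves --targets '[[14,[0,0,0],[0,0,0]],[15,[0,0,0],[0,0,0]],[16,[0,0,0],[0,0,0]],[18,[0,0,0],[0,0,0]],[20,[0,0,0],[0,0,0]],[24,[0,0,0],[0,0,0]],[30,[0,0,0],[0,0,0]],[45,[0,0,0],[0,0,0]],[45,[0,0,0],[0,0,0]],[45,[0,0,0],[0,0,0]],[45,[0,0,15],[0,0,0]],[45,[0,0,40],[0,0,0]],[45,[0,0,75],[0,0,0]],[45,[0,0,115],[0,0,0]],[45,[0,0,150],[0,0,0]],[45,[0,0,160],[0,0,0]],[45,[0,0,160],[0,0,0]]]' --squeeze 20

```text
time_s: 19.05
eef_pos: [473.3, 283.1, 202.4]
ee_rot: [0.002, 0.068, 0.998, 0.0]
force: [0.1, 0.3, -1.1]
grip_width: 0.527
grip_force: 0.0
```

```bash
python3 - <<'E'
from h import *
from rig import ctrl,capture
p,C=wcloud(); w=C[(C[...,2]>56)&(C[...,2]<69)&(abs(C[...,0]-475)<160)&(abs(C[...,1]-282)<45)]
ax=np.array([-.9903,.1391]);nx=np.array([-ax[1],ax[0]]);o=np.array([475.1,281.5]);s=(w[:,:2]-o)@ax;t=(w[:,:2]-o)@nx
for q in range(-90,140,20):
    j=abs(s-q)<5
    if j.any(): print(q,np.percentile(t[j],[1,99]).round(1),np.median(w[j,2]).round(1))
print(s.min(),s.max(),ctrl.sense()['time_s'])
b=capture("scene")[0]; cv2.imwrite("pics/end.png",np.vstack([cv2.resize(p,(440,290)),cv2.resize(b,(440,300))]))
E
```

```text
-90 [-5.3  4.8] 64.7
-70 [-7.9  6.8] 65.5
-50 [-21.7  21.4] 65.7
-30 [-8.5  6.6] 65.6
-10 [-8.3  6.5] 65.7
10 [-8.   7.5] 65.5
30 [-7.8  7.4] 65.5
50 [-23.3  20.2] 65.7
70 [-11.2  11.1] 65.5
90 [-11.1  11.1] 65.7
110 [-12.   12.2] 64.3
130 [-11.1  10.5] 62.1
-93.65345534020909 132.5000168418063 19.1
```

View pics/end.png

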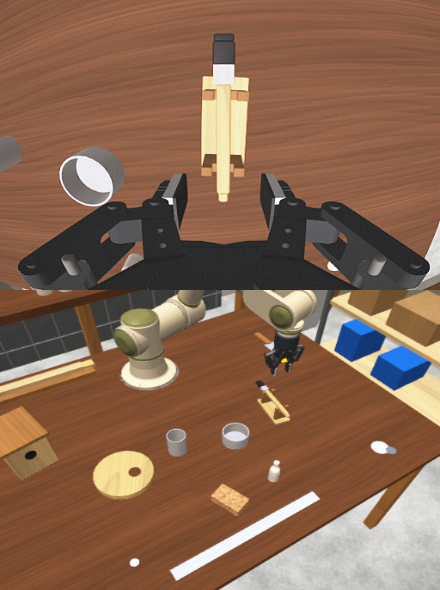

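The brush lies level in both notches, tip at (223,37) in the wrist view, at its original pose to within about 1 mm. Everything else stands where it was.

```bash
python3 -c "
from rig import ctrl
print(ctrl.finish_job())"
```

```text
the job is handed in; nothing more can be done
None
```

The job is done and handed in at about 19 s: the brush was dipped in the low tin, dabbed gently on the knot, and laid back across both posts with its bristles at the original end.

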